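# Line up the bench supplies by height

## Task

Line up the four bench supplies (label roll, small card box, jar and metal can) on the board, one standing centred on each white square, in order of height: the tallest on the square beside the upright bookend, down to the shortest at the far end. Do not tip any of them over.

Things in the scene. Friction and masses are not known exactly. Their poses are not given: they have to be found in the camera images.
- label_roll_mid (a point): white roll of labels on the open bench in front of the board (not one of the rolls under the shelf at the back), standing on its flat face, 52 mm diameter, 37 mm tall; the point is its centre, half-way up (18.5 mm above its underside); z along its axis, up
- kraft_box_mid (a point): small brown card box, 50 x 50 mm, 66 mm tall, standing; the point is its centre, half-way up (33 mm above its underside); x and y square to its sides, z up
- jar_mid (a point): white plastic jar with a black screw lid, standing, 48 mm diameter, 92 mm tall; the white wall is straight from 2 to 72 mm; the point is on its axis, 60 mm above its underside (32 mm below its top): a height to grip it at; z along its axis, up
- metal_can_mid (a point): bare metal can, standing, 52 mm diameter, 122 mm tall; the point is on its axis, 90 mm above its underside (32 mm below its top): a height to grip it at, since half-way down the gripper's body would meet its top; z along its axis, up
- mark_1: white outlined square, 66 mm outside and 56 mm inside, painted flat on the dark wooden board; origin at its centre on the board's top face (z up, 8 mm above the bench); the leftmost of the four in the row as seen from the robot; y points along the row to the robot's left, x away from the robot; the marks stand 85 mm apart
- mark_2: white outlined square, 66 mm outside and 56 mm inside, painted flat on the dark wooden board; origin at its centre on the board's top face (z up, 8 mm above the bench); second from the left, same axes
- mark_3: white outlined square, 66 mm outside and 56 mm inside, painted flat on the dark wooden board; origin at its centre on the board's top face (z up, 8 mm above the bench); third from the left, same axes
- mark_4: white outlined square, 66 mm outside and 56 mm inside, painted flat on the dark wooden board; origin at its centre on the board's top face (z up, 8 mm above the bench); the rightmost, same axes
- bookend: dark steel bookend fixed upright on the board beyond one end of the row of marks (either end), 57 mm from the centre of the end mark: a plate 70 mm across the board, 80 mm tall, 3 mm thick, with a flat foot 26 mm wide; origin in the middle of its underside, axes as the marks'. The row's other end has only a black rubber strip 10 mm tall. The board is dark wood, 90 x 410 mm, 8 mm thick, fixed
Mind the look-alikes: they are no part of the job. Leave any turquoise look-alike of the part that bears label_roll_mid alone.

How it is judged:
By the outcome, as a careful person would: the job done as asked, in the order asked, and still so for the second after the job is handed in, with the robot touching nothing.
It also fails if it takes over 96 s, if anything falls off the work surface, if the arm or the gripper's body presses on something with over 40 N, if the wrist force passes 120 N, or if a joint passes its speed limit or range.

## Robot

A 6-joint arm with a two-finger parallel gripper is mounted at the origin on a cart in front of the work surface, level with it; the furniture and walls round the work are solid. World frame = base frame: x ahead of the robot, y to its left, z up, the work surface at z = 0. Lengths are in m, angles in rad, forces in N, time in s.
With the tool pointing down it reaches from about 0.275 to 0.875 m from the base axis. Payload 12.5 kg.
Tool frame: the origin (TCP) lies at the very end of the fingers, on their centre line; the grasp point (between the pads) lies 19 mm behind it; z points along the fingers, y is the line along which they close (so a half turn about z gives the same grasp; the last joint's range is limited). The gripper opens to 85 mm and grips with 20 to 120 N. Pads are 22 mm wide; open, the fingers measure 114 mm over their backs; the gripper's body (76 mm by 85 mm) begins 54 mm behind the grasp point. The pads swing forward as they close: fully open they stand 13 mm farther back than shut.
Start: joints at [1.029, 0.351, 1.652, -0, 1.139, -0.085], TCP at [0.243, 0.494, 0.231] pointing down, gripper open.
Joint ranges: [-2.75, 2.75], [-0.79, 2.1], [0.01, 2.65], [-1.57, 4.71], [0.07, 3.14], [-2.87, 2.87]. Speed limits (rad/s): [2.22, 2.22, 2.79, 3.14, 3.14, 3.14].

## Interface

Orientations are given as [roll, pitch, yaw] about the fixed x, y, z axes, in that order (R = Rz(yaw) Ry(pitch) Rx(roll)).
In Python, from rig import env gives the robot as it stands. The module is installed in compiled form; this text tells all that it offers.
- The arm moves only by the tool play_rows, never from a script. Its argument "deltas" is a list of rows, each an object of numbers: "x", "y", "z": the shift along the tool's x, y, z in m; "wx", "wy", "wz": the turn, a rotation vector about the tool's x, y, z in degrees. A call has 1 to 10 rows; each row is the pose to reach, as a shift and turn from the pose commanded when the call began, along the tool's axes at that moment; what a row does not reach only later rows make up. A row lasts 1/10 s, in which the tool goes at most 50 mm and 8.59 degrees, less where a joint would pass 70% of its speed; a pose out of reach is approached as far as the arm can. A call with a gripper value outside its range is refused whole. "gripper" is the closure, from 0 (fully open) to 1 (shut), set as the call begins (left out, the last holds). The fingers move at their own pace and stop on an object; the grip force is fixed at half the most. Time passes only in rows, so rows that repeat a pose let the fingers close. It gives the time, the measured TCP pose, the force, the opening and the grip force at its end, in the units of the state.
- env.read_state(): the state, without advancing time (a new reading comes with each control period).
- env.read_camera(name): name is "scene" or "top" or "wrist"; returns a dict with "color" (400x640x3 uint8, blue, green, red), "z_map" (400x640 float32, m along the optical axis (not along the pixel's ray), 0 where there is no reading), "vfov" (degrees; the focal length in pixels is half the picture's height over the tangent of half this angle, whatever the lens; pixels are square), "cx", "cy" (the principal point, pixels), "R" (3x3) and "t" (3): a world point X has camera coordinates R X + t; the wrist camera has in their place "mount" (4x4, takes a point from camera to tool coordinates, whose origin is the TCP and whose axes are the flange's). Camera axes: x right, y down, z forward; pixel columns grow to the right and rows downward; lengths in m; the calibration is good to about 2 mm. A picture is of the moment at which its call begins: read the wrist's pose just before it.
- env.finish_job(): hands the job in; it is judged then, once.
Trained networks look in the newest picture that a camera, given by its name, has taken for a name from the list of things; names that differ only in an ending like _2 or _b are one class to them, and where a whole thing is asked for, a point or a joint stands for the part that bears it (a point fixed in the world has none). Each returns a list of dicts, best first, with "conf" (0 to 1); they miss things now and then, are a little off and sometimes report something else, mostly with a low value. They report only what shows in the picture. A call takes as long as a camera call. They do not tell look-alikes from the thing itself.
- env.regions_of(query, camera): "mask" (400x640 bool, what is visible of it) and "extent" ([centre column, centre row, width, height] in pixels, round what is visible of it).
The state is a dict: "time_s": time; "joint_positions": joint angles; "joint_vel": joint speeds; "tau": joint torques, N m; "tcp_pos": TCP position; "ee_rot": TCP orientation; "ft_force": force on the tool from outside, world axes, zero at the start; "wrist_torque": the same for the moment, N m; "gripper_width": finger opening in m; "gripper_force": force on a finger pad.
Only numpy, scipy, OpenCV 4.12 (cv2) and the standard library are available. Lean on these libraries where they do the work, as an engineer would, in place of code of your own. Each camera call takes 0.05 s, during which the arm holds its last target. There are 200 camera calls.

## Working session

There is one attempt and no reset: what is moved stays moved. The work goes in short steps, Python scripts to look and compute and a tool call to move; the robot and the scene stay as the last step left them, time stands still between calls to the robot, and variables do not carry over. Pictures are saved under pics/ and viewed, at most 14 in all, crops included, and the job is handed in when it is done.

Besides the shell and the picture viewer there is one more tool, called after "Request:" by a JSON object that holds its "name" and its "arguments". play_rows: Moves the arm, as the interface text tells. Its arguments: {"type":"object","properties":{"deltas":{"type":"array","items":{"type":"object","properties":{"x":{"type":"number"},"y":{"type":"number"},"z":{"type":"number"},"wx":{"type":"number"},"wy":{"type":"number"},"wz":{"type":"number"}}}},"gripper":{"type":"number"}},"required":["deltas"]}

```bash
mkdir -p pics
cat > h.py <<'E'
from rig import env
import numpy as np, cv2
def cam(n):
    c=env.read_camera(n); c['f']=200/np.tan(np.radians(c['vfov'])/2); return c
def pts(c,mask):
    v,u=np.nonzero(mask&(c['z_map']>0)); z=c['z_map'][v,u]
    P=np.c_[(u-c['cx'])*z/c['f'],(v-c['cy'])*z/c['f'],z]
    return (P-c['t'])@c['R'], np.c_[u,v]
E
python3 - <<'E'
from h import *
s=env.read_state();print(s['time_s'],s['tcp_pos'],s['ee_rot'])
for n in('top','scene'):
    c=cam(n);cv2.imwrite(f'pics/{n}0.png',c['color'])
    for q in('label_roll_mid','kraft_box_mid','jar_mid','metal_can_mid','mark_1','bookend'):
        for r in env.regions_of(q,n)[:6]:
            P,_=pts(c,r['mask'])
            if len(P)<5: continue
            lo,hi=np.percentile(P,[2,98],axis=0)
            print(n,q,round(r['conf'],2),np.round(r['extent']),lo.round(3),hi.round(3),((lo+hi)/2).round(3)[:2])
E
```

```text
0.0 [0.24240167 0.49335669 0.23074958] [-3.14046564e+00 -9.35443094e-05  2.68484944e+00]
top label_roll_mid 0.84 [334. 129.  24.  24.] [ 0.719 -0.169  0.001] [ 0.766 -0.123  0.04 ] [ 0.742 -0.146]
top label_roll_mid 0.69 [421. 266.  27.  23.] [ 0.408 -0.371  0.001] [ 0.453 -0.323  0.04 ] [ 0.43  -0.347]
top kraft_box_mid 0.62 [217. 267.  34.  28.] [0.4   0.08  0.002] [0.456 0.138 0.069] [0.428 0.109]
top metal_can_mid 0.69 [364. 259.  29.  25.] [ 0.426 -0.236  0.028] [ 0.47  -0.19   0.125] [ 0.448 -0.213]
top mark_1 0.75 [402. 191.  29.  34.] [ 0.568 -0.34   0.004] [ 0.634 -0.274  0.013] [ 0.601 -0.307]
top mark_1 0.61 [284. 198.  15.  28.] [ 0.557 -0.052  0.005] [ 0.62  -0.019  0.012] [ 0.589 -0.035]
top mark_1 0.57 [328. 196.  21.  30.] [ 0.56  -0.167  0.005] [ 0.623 -0.106  0.011] [ 0.592 -0.136]
top mark_1 0.52 [366. 196.  25.  29.] [ 0.564 -0.257  0.004] [ 0.628 -0.19   0.012] [ 0.596 -0.223]
top bookend 0.81 [267. 197.  16.  32.] [ 0.551 -0.008  0.007] [0.616 0.016 0.089] [0.584 0.004]
top bookend 0.48 [363. 197.  26.  27.] [ 0.562 -0.254  0.005] [ 0.628 -0.19   0.012] [ 0.595 -0.222]
scene label_roll_mid 0.65 [369. 195.  19.  25.] [ 0.715 -0.171  0.002] [ 0.763 -0.123  0.04 ] [ 0.739 -0.147]
scene label_roll_mid 0.56 [345. 297.  22.  29.] [ 0.403 -0.373  0.005] [ 0.447 -0.328  0.039] [ 0.425 -0.35 ]
scene kraft_box_mid 0.57 [222. 202.  32.  37.] [0.394 0.08  0.002] [0.454 0.133 0.069] [0.424 0.106]
scene jar_mid 0.86 [254. 222.  22.  43.] [ 0.407 -0.056  0.001] [ 0.451 -0.01   0.094] [ 0.429 -0.033]
scene metal_can_mid 0.55 [310. 252.  21.  49.] [ 0.419 -0.24   0.007] [ 0.461 -0.198  0.124] [ 0.44  -0.219]
scene mark_1 0.48 [378. 253.  37.   1.] [ 0.565 -0.326  0.007] [ 0.616 -0.277  0.012] [ 0.591 -0.302]
scene mark_1 0.42 [303. 206.  28.   3.] [ 0.553 -0.079  0.007] [ 0.619 -0.023  0.012] [ 0.586 -0.051]
scene bookend 0.64 [291. 191.  19.  32.] [ 0.549 -0.006  0.009] [0.617 0.009 0.088] [0.583 0.001]
```

View pics/top0.png

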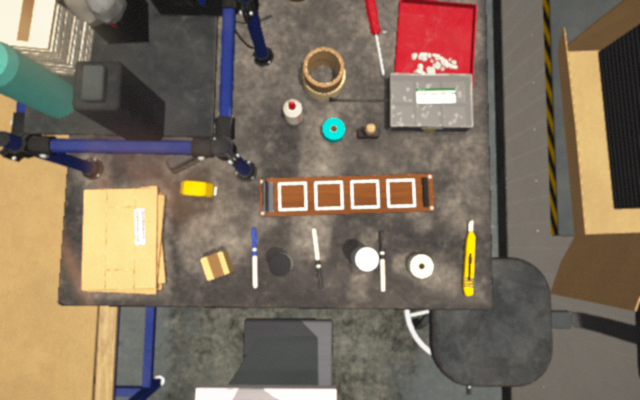

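View pics/scene0.png

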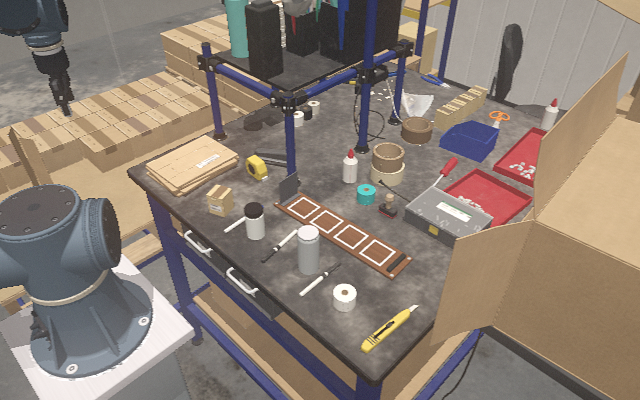

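Request:
{"name": "play_rows", "arguments": {"deltas": [{"x": -0.462, "y": -0.464, "z": -0.17, "wz": 63.8}, {"x": -0.462, "y": -0.464, "z": -0.17, "wz": 63.8}, {"x": -0.462, "y": -0.464, "z": -0.17, "wz": 63.8}, {"x": -0.462, "y": -0.464, "z": -0.17, "wz": 63.8}, {"x": -0.462, "y": -0.464, "z": -0.17, "wz": 63.8}, {"x": -0.462, "y": -0.464, "z": -0.17, "wz": 63.8}, {"x": -0.462, "y": -0.464, "z": -0.17, "wz": 63.8}, {"x": -0.462, "y": -0.464, "z": -0.17, "wz": 63.8}, {"x": -0.462, "y": -0.464, "z": -0.17, "wz": 63.8}, {"x": -0.462, "y": -0.464, "z": -0.17, "wz": 63.8}], "gripper": 0}}

```text
$.deltas[0]: bad value
```

Request:
{"name": "play_rows", "arguments": {"deltas": [{"x": -0.033, "y": -0.033, "z": -0.012, "wz": 6}, {"x": -0.066, "y": -0.066, "z": -0.024, "wz": 12}, {"x": -0.099, "y": -0.099, "z": -0.036, "wz": 18}, {"x": -0.132, "y": -0.132, "z": -0.048, "wz": 24}, {"x": -0.165, "y": -0.165, "z": -0.06, "wz": 30}, {"x": -0.198, "y": -0.198, "z": -0.072, "wz": 36}, {"x": -0.231, "y": -0.231, "z": -0.084, "wz": 42}, {"x": -0.264, "y": -0.264, "z": -0.096, "wz": 48}, {"x": -0.297, "y": -0.297, "z": -0.108, "wz": 54}, {"x": -0.33, "y": -0.33, "z": -0.12, "wz": 60}], "gripper": 0}}

```text
$.deltas[0]: bad value
```

Request:
{"name": "play_rows", "arguments": {"deltas": [{"x": -0.03, "y": -0.03, "z": -0.01, "wx": 0, "wy": 0, "wz": 6}], "gripper": 0}}

```text
time_s: 0.8
tcp_pos: [0.2555, 0.4548, 0.2402]
ee_rot: [-3.141, -0.001, 2.582]
ft_force: [0.4, -1.1, 1.0]
gripper_width: 0.0856
gripper_force: 0.0
```

Request:
{"name": "play_rows", "arguments": {"deltas": [{"x": -0.476, "y": -0.392, "z": -0.16, "wx": 0, "wy": 0, "wz": 57.9}, {"x": -0.476, "y": -0.392, "z": -0.16, "wx": 0, "wy": 0, "wz": 57.9}, {"x": -0.476, "y": -0.392, "z": -0.16, "wx": 0, "wy": 0, "wz": 57.9}, {"x": -0.476, "y": -0.392, "z": -0.16, "wx": 0, "wy": 0, "wz": 57.9}, {"x": -0.476, "y": -0.392, "z": -0.16, "wx": 0, "wy": 0, "wz": 57.9}, {"x": -0.476, "y": -0.392, "z": -0.16, "wx": 0, "wy": 0, "wz": 57.9}, {"x": -0.476, "y": -0.392, "z": -0.16, "wx": 0, "wy": 0, "wz": 57.9}, {"x": -0.476, "y": -0.392, "z": -0.16, "wx": 0, "wy": 0, "wz": 57.9}, {"x": -0.476, "y": -0.392, "z": -0.16, "wx": 0, "wy": 0, "wz": 57.9}, {"x": -0.476, "y": -0.392, "z": -0.16, "wx": 0, "wy": 0, "wz": 57.9}], "gripper": 0}}

```text
time_s: 1.8
tcp_pos: [0.4087, -0.008, 0.3677]
ee_rot: [3.141, 0.0, 1.569]
ft_force: [0.7, 0.5, 0.2]
gripper_width: 0.0853
gripper_force: 0.0
```

Request:
{"name": "play_rows", "arguments": {"deltas": [{"x": -0.12, "y": 0.04, "z": -0.035, "wx": 0, "wy": 0, "wz": 0}, {"x": -0.12, "y": 0.04, "z": -0.035, "wx": 0, "wy": 0, "wz": 0}, {"x": -0.12, "y": 0.04, "z": -0.035, "wx": 0, "wy": 0, "wz": 0}, {"x": -0.12, "y": 0.04, "z": -0.035, "wx": 0, "wy": 0, "wz": 0}, {"x": -0.12, "y": 0.04, "z": -0.035, "wx": 0, "wy": 0, "wz": 0}]}}

```text
time_s: 2.3
tcp_pos: [0.4484, -0.1261, 0.4016]
ee_rot: [-3.141, -0.0, 1.568]
ft_force: [-0.4, 0.1, -0.3]
gripper_width: 0.0853
gripper_force: 0.0
```

```bash
cat >> h.py <<'E'
from scipy.spatial.transform import Rotation as Ro
def wcam():
    s=env.read_state(); c=cam('wrist')
    T=np.eye(4);T[:3,:3]=Ro.from_euler('xyz',s['ee_rot']).as_matrix();T[:3,3]=s['tcp_pos']
    M=T@np.array(c['mount']); c['R']=M[:3,:3].T; c['t']=-c['R']@M[:3,3]; return c
def plane(c,uv,z):
    d=np.c_[(uv[:,0]-c['cx'])/c['f'],(uv[:,1]-c['cy'])/c['f'],np.ones(len(uv))]@c['R']
    o=-c['R'].T@c['t']; return o+d*((z-o[2])/d[:,2])[:,None]
E
python3 - <<'E'
from h import *
c=wcam();cv2.imwrite('pics/w0.png',c['color']); print(env.read_state()['tcp_pos'],-c['R'].T@c['t'])
H=dict(label_roll_mid=.037,kraft_box_mid=.066,jar_mid=.092,metal_can_mid=.122,mark_1=.008,bookend=.088)
for q,h in H.items():
    for r in env.regions_of(q,'wrist')[:5]:
        P,uv=pts(c,r['mask'])
        if len(P)<20: continue
        top=uv[abs(P[:,2]-h)<.005].astype(np.float32)
        if len(top)<10: continue
        Q=plane(c,top,h)[:,:2].astype(np.float32)
        (x,y),(w,l),a=cv2.minAreaRect(Q); cc,rad=cv2.minEnclosingCircle(Q)
        print(q,round(r['conf'],2),np.round(r['extent']),'rect %.4f %.4f  %.3f %.3f a%.1f'%(x,y,w,l,a),np.round(cc,4),round(rad,4))
E
```

```text
[ 0.44821014 -0.12542436  0.40154336] [ 0.44857528 -0.04472567  0.54497807]
label_roll_mid 0.96 [305. 268.  30.  37.] rect 0.4293 -0.3449  0.054 0.049 a90.0 [ 0.4291 -0.3452] 0.0273
label_roll_mid 0.87 [499. 158.  41.  39.] rect 0.7411 -0.1436  0.051 0.054 a89.9 [ 0.7412 -0.143 ] 0.0276
jar_mid 0.89 [301.  81.  39.  40.] rect 0.4307 -0.0304  0.046 0.047 a89.9 [ 0.4311 -0.0304] 0.0239
metal_can_mid 0.78 [314. 211.  36.  54.] rect 0.4462 -0.2126  0.047 0.046 a19.3 [ 0.4462 -0.2134] 0.0243
mark_1 0.89 [404.  98.  43.  40.] rect 0.5863 -0.0500  0.069 0.067 a2.5 [ 0.5868 -0.0507] 0.0456
mark_1 0.68 [400. 199.  40.  41.] rect 0.5945 -0.2209  0.067 0.067 a3.1 [ 0.5938 -0.2206] 0.0452
mark_1 0.67 [404. 151.  43.  43.] rect 0.5906 -0.1356  0.066 0.066 a2.6 [ 0.5902 -0.1359] 0.0453
mark_1 0.64 [399. 247.  41.  31.] rect 0.5993 -0.3061  0.066 0.066 a3.5 [ 0.5999 -0.306 ] 0.044
bookend 0.97 [415.  56.  71.  23.] rect 0.5832 0.0066  0.070 0.004 a2.7 [0.5832 0.007 ] 0.035
```

View pics/w0.png

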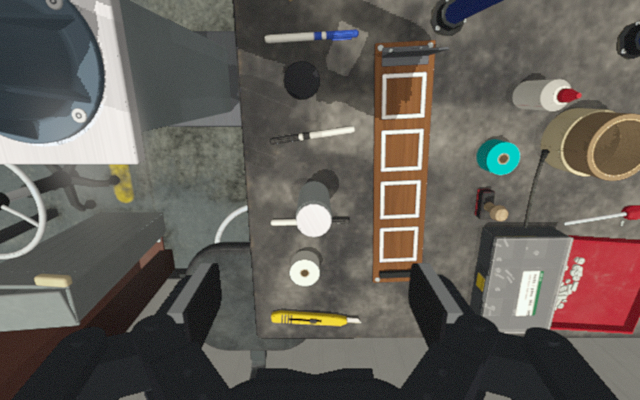

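Request:
{"name": "play_rows", "arguments": {"deltas": [{"x": -0.0875, "y": -0.002, "z": 0.22, "wx": 0, "wy": 0, "wz": 0}, {"x": -0.0875, "y": -0.002, "z": 0.22, "wx": 0, "wy": 0, "wz": 0}, {"x": -0.0875, "y": -0.002, "z": 0.22, "wx": 0, "wy": 0, "wz": 0}, {"x": -0.0875, "y": -0.002, "z": 0.22, "wx": 0, "wy": 0, "wz": 0}, {"x": -0.0875, "y": -0.002, "z": 0.22, "wx": 0, "wy": 0, "wz": 0}, {"x": -0.0875, "y": -0.002, "z": 0.22, "wx": 0, "wy": 0, "wz": 0}, {"x": -0.0875, "y": -0.002, "z": 0.22, "wx": 0, "wy": 0, "wz": 0}, {"x": -0.0875, "y": -0.002, "z": 0.22, "wx": 0, "wy": 0, "wz": 0}]}}

```text
time_s: 3.45
tcp_pos: [0.4474, -0.2133, 0.1838]
ee_rot: [3.139, 0.001, 1.57]
ft_force: [0.3, -0.7, 0.9]
gripper_width: 0.0852
gripper_force: 0.0
```

Run:
```python
from h import *
c=wcam();cv2.imwrite('pics/w1.png',c['color']); print(env.read_state()['tcp_pos'])
for r in env.regions_of('metal_can_mid','wrist')[:2]:
    P,uv=pts(c,r['mask']); print(r['conf'],r['extent'])
    top=uv[abs(P[:,2]-.122)<.005].astype(np.float32)
    if len(top)<10: continue
    Q=plane(c,top,.122)[:,:2].astype(np.float32); print(cv2.minEnclosingCircle(Q),cv2.minAreaRect(Q))
```

```text
[ 0.44735757 -0.21326539  0.18387058]
0.61 [312.8, 201.3, 69.3, 100.2]
((0.4460032284259796, -0.21351298689842224), 0.024347295984625816) ((0.44632837176322937, -0.21334081888198853), (0.047849904745817184, 0.0476989671587944), 42.664466857910156)
```

View pics/w1.png

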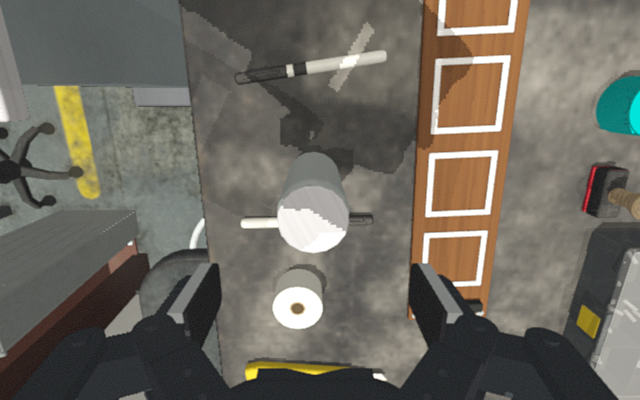

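Request:
{"name": "play_rows", "arguments": {"deltas": [{"x": 0, "y": -0.001, "z": 0.05, "wx": 0, "wy": 0, "wz": 0}, {"x": 0, "y": -0.001, "z": 0.09, "wx": 0, "wy": 0, "wz": 0}, {"x": 0, "y": -0.001, "z": 0.113, "wx": 0, "wy": 0, "wz": 0}, {"x": 0, "y": -0.001, "z": 0.113, "wx": 0, "wy": 0, "wz": 0}, {"x": 0, "y": -0.001, "z": 0.113, "wx": 0, "wy": 0, "wz": 0}, {"x": 0, "y": -0.001, "z": 0.113, "wx": 0, "wy": 0, "wz": 0}]}}

```text
time_s: 4.15
tcp_pos: [0.4465, -0.2139, 0.0708]
ee_rot: [3.139, 0.002, 1.57]
ft_force: [-1.4, 0.7, -0.1]
gripper_width: 0.0853
gripper_force: 0.0
```

Request:
{"name": "play_rows", "arguments": {"deltas": [{"x": 0, "y": 0, "z": 0, "wx": 0, "wy": 0, "wz": 0}, {"x": 0, "y": 0, "z": 0, "wx": 0, "wy": 0, "wz": 0}, {"x": 0, "y": 0, "z": 0, "wx": 0, "wy": 0, "wz": 0}, {"x": 0, "y": 0, "z": 0, "wx": 0, "wy": 0, "wz": 0}, {"x": 0, "y": 0, "z": 0, "wx": 0, "wy": 0, "wz": 0}, {"x": 0, "y": 0, "z": 0, "wx": 0, "wy": 0, "wz": 0}, {"x": 0, "y": 0, "z": 0, "wx": 0, "wy": 0, "wz": 0}, {"x": 0, "y": 0, "z": 0, "wx": 0, "wy": 0, "wz": 0}], "gripper": 1}}

```text
time_s: 4.95
tcp_pos: [0.4459, -0.2137, 0.0699]
ee_rot: [3.14, 0.001, 1.569]
ft_force: [-1.4, 1.2, 10.5]
gripper_width: 0.051
gripper_force: 61.0
```

Request:
{"name": "play_rows", "arguments": {"deltas": [{"x": 0, "y": 0, "z": -0.03, "wx": 0, "wy": 0, "wz": 0}, {"x": 0, "y": 0, "z": -0.05, "wx": 0, "wy": 0, "wz": 0}, {"x": 0.03, "y": 0.03, "z": -0.05, "wx": 0, "wy": 0, "wz": 0}, {"x": 0.06, "y": 0.055, "z": -0.05, "wx": 0, "wy": 0, "wz": 0}, {"x": 0.09, "y": 0.08, "z": -0.05, "wx": 0, "wy": 0, "wz": 0}, {"x": 0.12, "y": 0.105, "z": -0.05, "wx": 0, "wy": 0, "wz": 0}, {"x": 0.145, "y": 0.125, "z": -0.05, "wx": 0, "wy": 0, "wz": 0}, {"x": 0.1635, "y": 0.1405, "z": -0.05, "wx": 0, "wy": 0, "wz": 0}, {"x": 0.1635, "y": 0.1405, "z": -0.05, "wx": 0, "wy": 0, "wz": 0}, {"x": 0.1635, "y": 0.1405, "z": -0.05, "wx": 0, "wy": 0, "wz": 0}]}}

```text
time_s: 5.95
tcp_pos: [0.5856, -0.0499, 0.1185]
ee_rot: [-3.14, 0.0, 1.57]
ft_force: [-0.2, -0.0, -2.8]
gripper_width: 0.0507
gripper_force: 64.3
```

Request:
{"name": "play_rows", "arguments": {"deltas": [{"x": 0, "y": 0.0005, "z": 0.02, "wx": 0, "wy": 0, "wz": 0}, {"x": 0, "y": 0.0005, "z": 0.034, "wx": 0, "wy": 0, "wz": 0}, {"x": 0, "y": 0.0005, "z": 0.0385, "wx": 0, "wy": 0, "wz": 0}, {"x": 0, "y": 0.0005, "z": 0.0395, "wx": 0, "wy": 0, "wz": 0}, {"x": 0, "y": 0.0005, "z": 0.0395, "wx": 0, "wy": 0, "wz": 0}, {"x": 0, "y": 0.0005, "z": 0.0395, "wx": 0, "wy": 0, "wz": 0}]}}

```text
time_s: 6.55
tcp_pos: [0.5869, -0.0503, 0.08]
ee_rot: [3.141, 0.0, 1.569]
ft_force: [0.1, -0.0, -2.2]
gripper_width: 0.0506
gripper_force: 64.3
```

Request:
{"name": "play_rows", "arguments": {"deltas": [{"x": 0, "y": -0.0005, "z": 0.0015, "wx": 0, "wy": 0, "wz": 0}, {"x": 0, "y": -0.0005, "z": 0.0015, "wx": 0, "wy": 0, "wz": 0}, {"x": 0, "y": -0.0005, "z": 0.0015, "wx": 0, "wy": 0, "wz": 0}]}}

```text
time_s: 6.85
tcp_pos: [0.5862, -0.0501, 0.0781]
ee_rot: [3.141, 0.0, 1.57]
ft_force: [0.2, -0.1, -1.6]
gripper_width: 0.0507
gripper_force: 64.5
```

Request:
{"name": "play_rows", "arguments": {"deltas": [{"x": 0, "y": 0, "z": 0, "wx": 0, "wy": 0, "wz": 0}, {"x": 0, "y": 0, "z": 0, "wx": 0, "wy": 0, "wz": 0}, {"x": 0, "y": 0, "z": 0, "wx": 0, "wy": 0, "wz": 0}, {"x": 0, "y": 0, "z": 0, "wx": 0, "wy": 0, "wz": 0}, {"x": 0, "y": 0, "z": 0, "wx": 0, "wy": 0, "wz": 0}, {"x": 0, "y": 0, "z": 0, "wx": 0, "wy": 0, "wz": 0}, {"x": 0, "y": 0, "z": -0.04, "wx": 0, "wy": 0, "wz": 0}, {"x": 0, "y": 0, "z": -0.09, "wx": 0, "wy": 0, "wz": 0}, {"x": 0, "y": 0, "z": -0.12, "wx": 0, "wy": 0, "wz": 0}, {"x": 0, "y": 0, "z": -0.12, "wx": 0, "wy": 0, "wz": 0}], "gripper": 0}}

```text
time_s: 7.85
tcp_pos: [0.588, -0.0504, 0.2025]
ee_rot: [3.134, 0.001, 1.57]
ft_force: [-0.6, 0.6, -0.6]
gripper_width: 0.0858
gripper_force: 0.0
```

Request:
{"name": "play_rows", "arguments": {"deltas": [{"x": 0.02, "y": -0.04, "z": 0.0, "wx": 0, "wy": 0, "wz": 0}, {"x": 0.02, "y": -0.08, "z": 0.0, "wx": 0, "wy": 0, "wz": 0}, {"x": 0.02, "y": -0.12, "z": 0.02, "wx": 0, "wy": 0, "wz": 0}, {"x": 0.02, "y": -0.157, "z": 0.05, "wx": 0, "wy": 0, "wz": 0}, {"x": 0.02, "y": -0.157, "z": 0.05, "wx": 0, "wy": 0, "wz": 0}, {"x": 0.02, "y": -0.157, "z": 0.05, "wx": 0, "wy": 0, "wz": 0}, {"x": 0.02, "y": -0.157, "z": 0.05, "wx": 0, "wy": 0, "wz": 0}]}}

```text
time_s: 8.55
tcp_pos: [0.4304, -0.0301, 0.1483]
ee_rot: [3.14, 0.0, 1.569]
ft_force: [0.3, 0.9, -0.5]
gripper_width: 0.0853
gripper_force: 0.0
```

```bash
cat >> h.py <<'E'
def look(q,h,name=None):
    c=wcam(); s=env.read_state(); print(s['tcp_pos'].round(4),s['ee_rot'].round(4))
    if name: cv2.imwrite(f'pics/{name}.png',c['color'])
    for r in env.regions_of(q,'wrist')[:3]:
        P,uv=pts(c,r['mask']); print(q,round(r['conf'],2),np.round(r['extent']))
        top=uv[abs(P[:,2]-h)<.005].astype(np.float32)
        if len(top)<10: continue
        Q=plane(c,top,h)[:,:2].astype(np.float32); print(cv2.minEnclosingCircle(Q),cv2.minAreaRect(Q))
E
python3 - <<'E'
from h import *
look('jar_mid',.092,'w2'); look('kraft_box_mid',.066)
E
```

```text
[ 0.4306 -0.0301  0.1484] [3.1399e+00 3.0000e-04 1.5696e+00]
jar_mid 0.59 [316. 208.  74.  95.]
((0.43116283416748047, -0.02929011546075344), 0.024383295327425003) ((0.4311789572238922, -0.029218601062893867), (0.047910176217556, 0.04672396928071976), 89.96885681152344)
jar_mid 0.16 [312.  27.  95.  54.]
[ 0.4302 -0.03    0.1482] [3.1404e+00 2.0000e-04 1.5696e+00]
kraft_box_mid 0.67 [312.  28.  96.  55.]
((0.42996451258659363, 0.10148531198501587), 0.027741514146327972) ((0.4299466013908386, 0.09238462150096893), (0.05512281507253647, 0.02299151010811329), 0.03723001480102539)
```

View pics/w2.png

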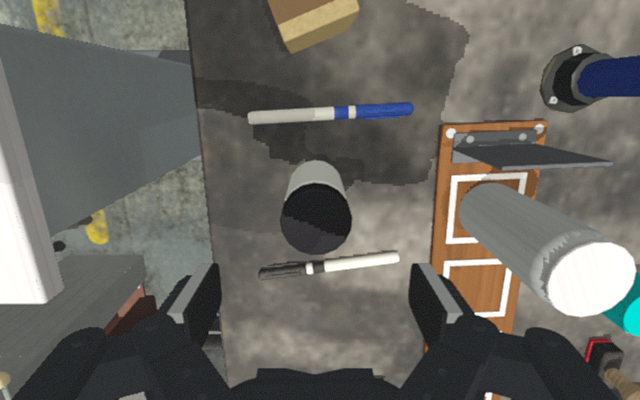

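Request:
{"name": "play_rows", "arguments": {"deltas": [{"x": 0.0005, "y": 0.0005, "z": 0.05, "wx": 0, "wy": 0, "wz": 0}, {"x": 0.0005, "y": 0.0005, "z": 0.09, "wx": 0, "wy": 0, "wz": 0}, {"x": 0.0005, "y": 0.0005, "z": 0.107, "wx": 0, "wy": 0, "wz": 0}, {"x": 0.0005, "y": 0.0005, "z": 0.107, "wx": 0, "wy": 0, "wz": 0}, {"x": 0.0005, "y": 0.0005, "z": 0.107, "wx": 0, "wy": 0, "wz": 0}]}}

```text
time_s: 9.25
tcp_pos: [0.4302, -0.0295, 0.0414]
ee_rot: [3.141, 0.0, 1.57]
ft_force: [-0.6, -0.6, 0.5]
gripper_width: 0.0858
gripper_force: 0.0
```

Request:
{"name": "play_rows", "arguments": {"deltas": [{"x": 0, "y": 0, "z": 0, "wx": 0, "wy": 0, "wz": 0}, {"x": 0, "y": 0, "z": 0, "wx": 0, "wy": 0, "wz": 0}, {"x": 0, "y": 0, "z": 0, "wx": 0, "wy": 0, "wz": 0}, {"x": 0, "y": 0, "z": 0, "wx": 0, "wy": 0, "wz": 0}, {"x": 0, "y": 0, "z": 0, "wx": 0, "wy": 0, "wz": 0}, {"x": 0, "y": 0, "z": 0, "wx": 0, "wy": 0, "wz": 0}, {"x": 0, "y": 0, "z": 0, "wx": 0, "wy": 0, "wz": 0}, {"x": 0, "y": 0, "z": 0, "wx": 0, "wy": 0, "wz": 0}], "gripper": 1}}

```text
time_s: 10.05
tcp_pos: [0.4304, -0.0295, 0.042]
ee_rot: [3.14, 0.0, 1.57]
ft_force: [-1.6, 0.6, 10.2]
gripper_width: 0.0469
gripper_force: 59.6
```

Request:
{"name": "play_rows", "arguments": {"deltas": [{"x": -0.005, "y": 0, "z": -0.03, "wx": 0, "wy": 0, "wz": 0}, {"x": -0.03, "y": 0, "z": -0.05, "wx": 0, "wy": 0, "wz": 0}, {"x": -0.06, "y": 0.01, "z": -0.06, "wx": 0, "wy": 0, "wz": 0}, {"x": -0.09, "y": 0.03, "z": -0.06, "wx": 0, "wy": 0, "wz": 0}, {"x": -0.106, "y": 0.065, "z": -0.06, "wx": 0, "wy": 0, "wz": 0}, {"x": -0.106, "y": 0.1, "z": -0.06, "wx": 0, "wy": 0, "wz": 0}, {"x": -0.106, "y": 0.135, "z": -0.06, "wx": 0, "wy": 0, "wz": 0}, {"x": -0.106, "y": 0.16, "z": -0.06, "wx": 0, "wy": 0, "wz": 0}, {"x": -0.106, "y": 0.16, "z": -0.06, "wx": 0, "wy": 0, "wz": 0}, {"x": -0.106, "y": 0.16, "z": -0.06, "wx": 0, "wy": 0, "wz": 0}]}}

```text
time_s: 11.05
tcp_pos: [0.589, -0.1354, 0.1007]
ee_rot: [-3.141, -0.0, 1.57]
ft_force: [-0.3, 0.7, -1.6]
gripper_width: 0.0468
gripper_force: 62.2
```

Request:
{"name": "play_rows", "arguments": {"deltas": [{"x": 0, "y": 0.001, "z": 0.03, "wx": 0, "wy": 0, "wz": 0}, {"x": 0, "y": 0.001, "z": 0.044, "wx": 0, "wy": 0, "wz": 0}, {"x": 0, "y": 0.001, "z": 0.049, "wx": 0, "wy": 0, "wz": 0}, {"x": 0, "y": 0.001, "z": 0.051, "wx": 0, "wy": 0, "wz": 0}, {"x": 0, "y": 0.001, "z": 0.051, "wx": 0, "wy": 0, "wz": 0}, {"x": 0, "y": 0.001, "z": 0.051, "wx": 0, "wy": 0, "wz": 0}, {"x": 0, "y": 0.001, "z": 0.051, "wx": 0, "wy": 0, "wz": 0}]}}

```text
time_s: 11.75
tcp_pos: [0.5909, -0.1358, 0.0505]
ee_rot: [3.14, 0.0, 1.57]
ft_force: [-0.4, 0.4, -1.1]
gripper_width: 0.0468
gripper_force: 62.2
```

Request:
{"name": "play_rows", "arguments": {"deltas": [{"x": 0, "y": 0, "z": 0.0005, "wx": 0, "wy": 0, "wz": 0}, {"x": 0, "y": 0, "z": 0.0005, "wx": 0, "wy": 0, "wz": 0}]}}

```text
time_s: 11.95
tcp_pos: [0.5909, -0.1358, 0.0501]
ee_rot: [3.141, 0.0, 1.57]
ft_force: [-0.1, 0.2, 4.8]
gripper_width: 0.047
gripper_force: 62.5
```

Contact. Release and rise, heading for the box.

Request:
{"name": "play_rows", "arguments": {"deltas": [{"x": 0, "y": 0, "z": 0, "wx": 0, "wy": 0, "wz": 0}, {"x": 0, "y": 0, "z": 0, "wx": 0, "wy": 0, "wz": 0}, {"x": 0, "y": 0, "z": 0, "wx": 0, "wy": 0, "wz": 0}, {"x": 0, "y": 0, "z": 0, "wx": 0, "wy": 0, "wz": 0}, {"x": 0, "y": 0, "z": 0, "wx": 0, "wy": 0, "wz": 0}, {"x": 0, "y": 0, "z": 0, "wx": 0, "wy": 0, "wz": 0}, {"x": 0, "y": 0, "z": -0.04, "wx": 0, "wy": 0, "wz": 0}, {"x": 0, "y": 0, "z": -0.09, "wx": 0, "wy": 0, "wz": 0}, {"x": 0, "y": 0, "z": -0.14, "wx": 0, "wy": 0, "wz": 0}, {"x": 0, "y": 0, "z": -0.14, "wx": 0, "wy": 0, "wz": 0}], "gripper": 0}}

```text
time_s: 12.95
tcp_pos: [0.5934, -0.1365, 0.1964]
ee_rot: [3.131, 0.003, 1.57]
ft_force: [0.0, 0.3, 0.4]
gripper_width: 0.0852
gripper_force: 0.0
```

Request:
{"name": "play_rows", "arguments": {"deltas": [{"x": 0.02, "y": -0.04, "z": 0.0, "wx": 0, "wy": 0, "wz": 0}, {"x": 0.04, "y": -0.08, "z": 0.0, "wx": 0, "wy": 0, "wz": 0}, {"x": 0.07, "y": -0.12, "z": 0.0, "wx": 0, "wy": 0, "wz": 0}, {"x": 0.11, "y": -0.14, "z": 0.0, "wx": 0, "wy": 0, "wz": 0}, {"x": 0.15, "y": -0.16, "z": 0.01, "wx": 0, "wy": 0, "wz": 0}, {"x": 0.19, "y": -0.164, "z": 0.03, "wx": 0, "wy": 0, "wz": 0}, {"x": 0.23, "y": -0.164, "z": 0.04, "wx": 0, "wy": 0, "wz": 0}, {"x": 0.24, "y": -0.164, "z": 0.04, "wx": 0, "wy": 0, "wz": 0}, {"x": 0.24, "y": -0.164, "z": 0.04, "wx": 0, "wy": 0, "wz": 0}, {"x": 0.24, "y": -0.164, "z": 0.04, "wx": 0, "wy": 0, "wz": 0}]}}

```text
time_s: 13.95
tcp_pos: [0.427, 0.104, 0.1495]
ee_rot: [3.141, 0.0, 1.57]
ft_force: [-0.1, -0.8, -0.5]
gripper_width: 0.0852
gripper_force: 0.0
```

Run:
```python
from h import *
look('kraft_box_mid',.066,'w3')
```

```text
[0.4271 0.1037 0.1496] [3.1411e+00 1.0000e-04 1.5688e+00]
kraft_box_mid 0.59 [312. 190.  88.  98.]
((0.4260276257991791, 0.11386475712060928), 0.034180570393800735) ((0.4256478250026703, 0.11337277293205261), (0.0509292334318161, 0.05097305774688721), 20.774831771850586)
```

View pics/w3.png

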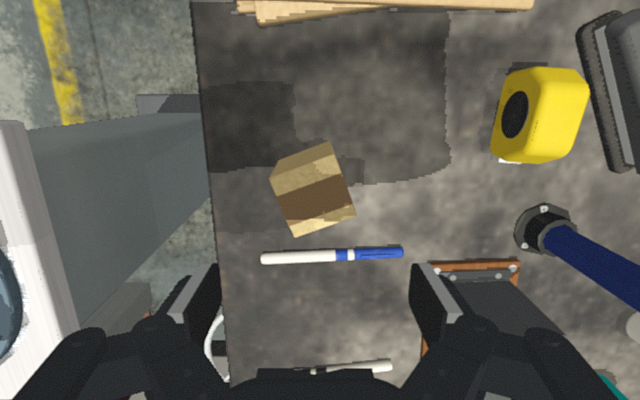

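Request:
{"name": "play_rows", "arguments": {"deltas": [{"x": 0.0095, "y": -0.001, "z": 0.02, "wx": 0, "wy": 0, "wz": -7}, {"x": 0.0095, "y": -0.001, "z": 0.04, "wx": 0, "wy": 0, "wz": -14}, {"x": 0.0095, "y": -0.001, "z": 0.05, "wx": 0, "wy": 0, "wz": -20.9}, {"x": 0.0095, "y": -0.001, "z": 0.05, "wx": 0, "wy": 0, "wz": -20.9}, {"x": 0.0095, "y": -0.001, "z": 0.09, "wx": 0, "wy": 0, "wz": -20.9}, {"x": 0.0095, "y": -0.001, "z": 0.12, "wx": 0, "wy": 0, "wz": -20.9}, {"x": 0.0095, "y": -0.001, "z": 0.13, "wx": 0, "wy": 0, "wz": -20.9}, {"x": 0.0095, "y": -0.001, "z": 0.13, "wx": 0, "wy": 0, "wz": -20.9}, {"x": 0.0095, "y": -0.001, "z": 0.13, "wx": 0, "wy": 0, "wz": -20.9}]}}

```text
time_s: 14.95
tcp_pos: [0.4266, 0.114, 0.0205]
ee_rot: [3.14, 0.0, 1.933]
ft_force: [0.2, 0.2, 0.6]
gripper_width: 0.0853
gripper_force: 0.0
```

Request:
{"name": "play_rows", "arguments": {"deltas": [{"x": 0, "y": 0, "z": 0, "wx": 0, "wy": 0, "wz": 0}, {"x": 0, "y": 0, "z": 0, "wx": 0, "wy": 0, "wz": 0}, {"x": 0, "y": 0, "z": 0, "wx": 0, "wy": 0, "wz": 0}, {"x": 0, "y": 0, "z": 0, "wx": 0, "wy": 0, "wz": 0}, {"x": 0, "y": 0, "z": 0, "wx": 0, "wy": 0, "wz": 0}, {"x": 0, "y": 0, "z": 0, "wx": 0, "wy": 0, "wz": 0}, {"x": 0, "y": 0, "z": 0, "wx": 0, "wy": 0, "wz": 0}, {"x": 0, "y": 0, "z": 0, "wx": 0, "wy": 0, "wz": 0}], "gripper": 1}}

```text
time_s: 15.75
tcp_pos: [0.4263, 0.1142, 0.0203]
ee_rot: [3.14, 0.0, 1.934]
ft_force: [-2.0, -0.6, 11.3]
gripper_width: 0.0493
gripper_force: 62.2
```

Request:
{"name": "play_rows", "arguments": {"deltas": [{"x": 0, "y": 0, "z": -0.04, "wx": 0, "wy": 0, "wz": 0}, {"x": 0, "y": 0, "z": -0.08, "wx": 0, "wy": 0, "wz": 0}, {"x": -0.04, "y": -0.015, "z": -0.09, "wx": 0, "wy": 0, "wz": 3}, {"x": -0.085, "y": -0.032, "z": -0.09, "wx": 0, "wy": 0, "wz": 6}, {"x": -0.13, "y": -0.049, "z": -0.09, "wx": 0, "wy": 0, "wz": 9}, {"x": -0.175, "y": -0.066, "z": -0.09, "wx": 0, "wy": 0, "wz": 12}, {"x": -0.22, "y": -0.083, "z": -0.09, "wx": 0, "wy": 0, "wz": 15}, {"x": -0.265, "y": -0.1, "z": -0.09, "wx": 0, "wy": 0, "wz": 17.9}, {"x": -0.3, "y": -0.114, "z": -0.09, "wx": 0, "wy": 0, "wz": 17.9}, {"x": -0.313, "y": -0.119, "z": -0.09, "wx": 0, "wy": 0, "wz": 17.9}]}}

```text
time_s: 16.75
tcp_pos: [0.4258, -0.2238, 0.1098]
ee_rot: [3.141, 0.001, 1.619]
ft_force: [0.6, 0.2, 0.1]
gripper_width: 0.0493
gripper_force: 62.5
```

Request:
{"name": "play_rows", "arguments": {"deltas": [{"x": -0.001, "y": 0.04, "z": 0, "wx": 0, "wy": 0, "wz": 0}, {"x": -0.003, "y": 0.085, "z": 0, "wx": 0, "wy": 0, "wz": 0}, {"x": -0.004, "y": 0.13, "z": 0, "wx": 0, "wy": 0, "wz": 0}, {"x": -0.0055, "y": 0.16, "z": 0, "wx": 0, "wy": 0, "wz": 0}, {"x": -0.0055, "y": 0.169, "z": 0, "wx": 0, "wy": 0, "wz": 0}, {"x": -0.0055, "y": 0.169, "z": 0.02, "wx": 0, "wy": 0, "wz": 0}, {"x": -0.0055, "y": 0.169, "z": 0.05, "wx": 0, "wy": 0, "wz": 0}, {"x": -0.0055, "y": 0.169, "z": 0.072, "wx": 0, "wy": 0, "wz": 0}, {"x": -0.0055, "y": 0.169, "z": 0.072, "wx": 0, "wy": 0, "wz": 0}, {"x": -0.0055, "y": 0.169, "z": 0.072, "wx": 0, "wy": 0, "wz": 0}]}}

```text
time_s: 17.75
tcp_pos: [0.5948, -0.2174, 0.038]
ee_rot: [-3.141, -0.0, 1.622]
ft_force: [0.5, 0.5, -0.1]
gripper_width: 0.0495
gripper_force: 62.6
```

Request:
{"name": "play_rows", "arguments": {"deltas": [{"x": -0.003, "y": 0, "z": 0, "wx": 0, "wy": 0, "wz": 0}, {"x": -0.003, "y": 0, "z": 0.005, "wx": 0, "wy": 0, "wz": 0}, {"x": -0.003, "y": 0, "z": 0.008, "wx": 0, "wy": 0, "wz": 0}, {"x": -0.003, "y": 0, "z": 0.0095, "wx": 0, "wy": 0, "wz": 0}, {"x": -0.003, "y": 0, "z": 0.0095, "wx": 0, "wy": 0, "wz": 0}, {"x": -0.003, "y": 0, "z": 0.0095, "wx": 0, "wy": 0, "wz": 0}]}}

```text
time_s: 18.35
tcp_pos: [0.5951, -0.2207, 0.0284]
ee_rot: [-3.141, 0.0, 1.622]
ft_force: [-2.7, 1.0, 5.8]
gripper_width: 0.0494
gripper_force: 63.2
```

Request:
{"name": "play_rows", "arguments": {"deltas": [{"x": 0, "y": 0, "z": 0, "wx": 0, "wy": 0, "wz": 0}, {"x": 0, "y": 0, "z": 0, "wx": 0, "wy": 0, "wz": 0}, {"x": 0, "y": 0, "z": 0, "wx": 0, "wy": 0, "wz": 0}, {"x": 0, "y": 0, "z": 0, "wx": 0, "wy": 0, "wz": 0}, {"x": 0, "y": 0, "z": 0, "wx": 0, "wy": 0, "wz": 0}, {"x": 0, "y": 0, "z": 0, "wx": 0, "wy": 0, "wz": 0}, {"x": 0, "y": 0, "z": -0.04, "wx": 0, "wy": 0, "wz": 0}, {"x": 0, "y": 0, "z": -0.09, "wx": 0, "wy": 0, "wz": 0}, {"x": 0, "y": 0, "z": -0.1, "wx": 0, "wy": 0, "wz": 0}, {"x": 0, "y": 0, "z": -0.1, "wx": 0, "wy": 0, "wz": 0}], "gripper": 0}}

```text
time_s: 19.35
tcp_pos: [0.596, -0.221, 0.1299]
ee_rot: [3.138, 0.002, 1.622]
ft_force: [0.0, 0.5, -0.6]
gripper_width: 0.0852
gripper_force: 0.0
```

Request:
{"name": "play_rows", "arguments": {"deltas": [{"x": -0.02, "y": -0.04, "z": 0, "wx": 0, "wy": 0, "wz": 0}, {"x": -0.05, "y": -0.08, "z": 0, "wx": 0, "wy": 0, "wz": 0}, {"x": -0.08, "y": -0.12, "z": 0, "wx": 0, "wy": 0, "wz": 0}, {"x": -0.11, "y": -0.16, "z": 0.01, "wx": 0, "wy": 0, "wz": 0}, {"x": -0.116, "y": -0.172, "z": 0.02, "wx": 0, "wy": 0, "wz": 0}, {"x": -0.116, "y": -0.172, "z": 0.02, "wx": 0, "wy": 0, "wz": 0}, {"x": -0.116, "y": -0.172, "z": 0.02, "wx": 0, "wy": 0, "wz": 0}, {"x": -0.116, "y": -0.172, "z": 0.02, "wx": 0, "wy": 0, "wz": 0}]}}

```text
time_s: 20.15
tcp_pos: [0.4302, -0.3445, 0.1077]
ee_rot: [-3.142, -0.0, 1.623]
ft_force: [0.1, -0.5, -0.9]
gripper_width: 0.0852
gripper_force: 0.0
```

Run:
```python
from h import *
look('label_roll_mid',.037,'w4')
```

```text
[ 0.4303 -0.3446  0.1078] [3.1414e+00 1.0000e-04 1.6234e+00]
label_roll_mid 0.56 [314. 209.  76.  78.]
((0.42919251322746277, -0.34582850337028503), 0.026592548936605453) ((0.4298383891582489, -0.3452664017677307), (0.050560977309942245, 0.05152303725481033), 3.087129831314087)
```

View pics/w4.png

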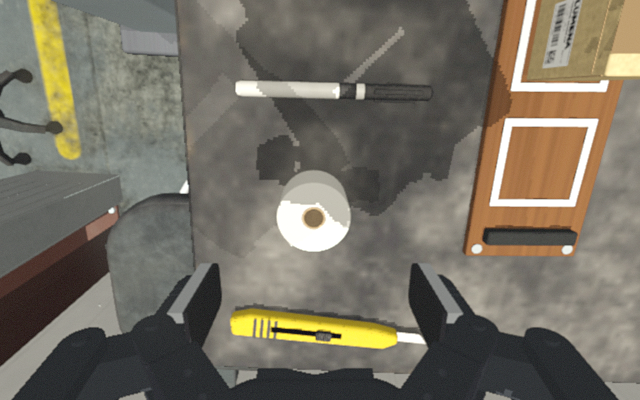

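Request:
{"name": "play_rows", "arguments": {"deltas": [{"x": -0.001, "y": -0.0005, "z": 0.04, "wx": 0, "wy": 0, "wz": 0}, {"x": -0.001, "y": -0.0005, "z": 0.08, "wx": 0, "wy": 0, "wz": 0}, {"x": -0.001, "y": -0.0005, "z": 0.097, "wx": 0, "wy": 0, "wz": 0}, {"x": -0.001, "y": -0.0005, "z": 0.102, "wx": 0, "wy": 0, "wz": 0}, {"x": -0.001, "y": -0.0005, "z": 0.102, "wx": 0, "wy": 0, "wz": 0}, {"x": -0.001, "y": -0.0005, "z": 0.102, "wx": 0, "wy": 0, "wz": 0}]}}

```text
time_s: 20.85
tcp_pos: [0.4296, -0.3466, 0.007]
ee_rot: [3.14, 0.001, 1.622]
ft_force: [-0.1, -0.3, 0.0]
gripper_width: 0.0854
gripper_force: 0.0
```

Request:
{"name": "play_rows", "arguments": {"deltas": [{"x": 0, "y": 0, "z": 0, "wx": 0, "wy": 0, "wz": 0}, {"x": 0, "y": 0, "z": 0, "wx": 0, "wy": 0, "wz": 0}, {"x": 0, "y": 0, "z": 0, "wx": 0, "wy": 0, "wz": 0}, {"x": 0, "y": 0, "z": 0, "wx": 0, "wy": 0, "wz": 0}, {"x": 0, "y": 0, "z": 0, "wx": 0, "wy": 0, "wz": 0}, {"x": 0, "y": 0, "z": 0, "wx": 0, "wy": 0, "wz": 0}, {"x": 0, "y": 0, "z": 0, "wx": 0, "wy": 0, "wz": 0}, {"x": 0, "y": 0, "z": 0, "wx": 0, "wy": 0, "wz": 0}], "gripper": 1}}

```text
time_s: 21.65
tcp_pos: [0.4291, -0.3466, 0.007]
ee_rot: [3.141, 0.001, 1.622]
ft_force: [-1.0, 2.0, 10.0]
gripper_width: 0.0504
gripper_force: 61.5
```

Request:
{"name": "play_rows", "arguments": {"deltas": [{"x": 0, "y": 0, "z": -0.03, "wx": 0, "wy": 0, "wz": 0}, {"x": 0, "y": 0, "z": -0.05, "wx": 0, "wy": 0, "wz": 0}, {"x": 0.01, "y": 0.04, "z": -0.05, "wx": 0, "wy": 0, "wz": 0}, {"x": 0.02, "y": 0.08, "z": -0.05, "wx": 0, "wy": 0, "wz": 0}, {"x": 0.025, "y": 0.12, "z": -0.05, "wx": 0, "wy": 0, "wz": 0}, {"x": 0.031, "y": 0.155, "z": -0.05, "wx": 0, "wy": 0, "wz": 0}, {"x": 0.0315, "y": 0.172, "z": -0.05, "wx": 0, "wy": 0, "wz": 0}, {"x": 0.0315, "y": 0.172, "z": -0.04, "wx": 0, "wy": 0, "wz": 0}, {"x": 0.0315, "y": 0.172, "z": -0.025, "wx": 0, "wy": 0, "wz": 0}, {"x": 0.0315, "y": 0.172, "z": -0.025, "wx": 0, "wy": 0, "wz": 0}]}}

```text
time_s: 22.65
tcp_pos: [0.5964, -0.3055, 0.0278]
ee_rot: [-3.137, -0.003, 1.621]
ft_force: [-1.0, -0.1, -0.8]
gripper_width: 0.0505
gripper_force: 62.6
```

Request:
{"name": "play_rows", "arguments": {"deltas": [{"x": -0.001, "y": 0.0, "z": 0.006, "wx": 0, "wy": 0, "wz": 0}, {"x": -0.001, "y": 0.0, "z": 0.008, "wx": 0, "wy": 0, "wz": 0}, {"x": -0.001, "y": 0.0, "z": 0.008, "wx": 0, "wy": 0, "wz": 0}, {"x": -0.001, "y": 0.0, "z": 0.008, "wx": 0, "wy": 0, "wz": 0}]}}

```text
time_s: 23.05
tcp_pos: [0.599, -0.3072, 0.0232]
ee_rot: [3.141, 0.0, 1.622]
ft_force: [0.6, -0.8, 0.6]
gripper_width: 0.0503
gripper_force: 62.6
```

Request:
{"name": "play_rows", "arguments": {"deltas": [{"x": 0, "y": 0, "z": 0.005, "wx": 0, "wy": 0, "wz": 0}, {"x": 0, "y": 0, "z": 0.0075, "wx": 0, "wy": 0, "wz": 0}, {"x": 0, "y": 0, "z": 0.008, "wx": 0, "wy": 0, "wz": 0}, {"x": 0, "y": 0, "z": 0.008, "wx": 0, "wy": 0, "wz": 0}, {"x": 0, "y": 0, "z": 0.008, "wx": 0, "wy": 0, "wz": 0}]}}

```text
time_s: 23.55
tcp_pos: [0.5989, -0.307, 0.0151]
ee_rot: [-3.141, -0.0, 1.622]
ft_force: [-3.1, 2.0, 5.6]
gripper_width: 0.0502
gripper_force: 62.9
```

Contact. Release, rise, and move back towards the robot for a check.

Request:
{"name": "play_rows", "arguments": {"deltas": [{"x": 0, "y": 0, "z": 0, "wx": 0, "wy": 0, "wz": 0}, {"x": 0, "y": 0, "z": 0, "wx": 0, "wy": 0, "wz": 0}, {"x": 0, "y": 0, "z": 0, "wx": 0, "wy": 0, "wz": 0}, {"x": 0, "y": 0, "z": 0, "wx": 0, "wy": 0, "wz": 0}, {"x": 0, "y": 0, "z": 0, "wx": 0, "wy": 0, "wz": 0}, {"x": 0, "y": 0, "z": 0, "wx": 0, "wy": 0, "wz": 0}, {"x": 0, "y": 0, "z": -0.04, "wx": 0, "wy": 0, "wz": 0}, {"x": 0, "y": 0, "z": -0.09, "wx": 0, "wy": 0, "wz": 0}, {"x": 0, "y": 0, "z": -0.14, "wx": 0, "wy": 0, "wz": 0}, {"x": 0, "y": 0, "z": -0.19, "wx": 0, "wy": 0, "wz": 0}], "gripper": 0}}

```text
time_s: 24.55
tcp_pos: [0.5987, -0.3069, 0.207]
ee_rot: [-3.142, 0.0, 1.622]
ft_force: [0.9, 0.6, -0.2]
gripper_width: 0.0857
gripper_force: 0.0
```

Request:
{"name": "play_rows", "arguments": {"deltas": [{"x": 0.03, "y": -0.02, "z": -0.03, "wx": 0, "wy": 0, "wz": 0}, {"x": 0.06, "y": -0.04, "z": -0.06, "wx": 0, "wy": 0, "wz": 0}, {"x": 0.09, "y": -0.06, "z": -0.09, "wx": 0, "wy": 0, "wz": 0}, {"x": 0.12, "y": -0.08, "z": -0.12, "wx": 0, "wy": 0, "wz": 0}, {"x": 0.14, "y": -0.08, "z": -0.15, "wx": 0, "wy": 0, "wz": 0}, {"x": 0.14, "y": -0.08, "z": -0.17, "wx": 0, "wy": 0, "wz": 0}, {"x": 0.14, "y": -0.08, "z": -0.17, "wx": 0, "wy": 0, "wz": 0}, {"x": 0.14, "y": -0.08, "z": -0.17, "wx": 0, "wy": 0, "wz": 0}]}}

```text
time_s: 25.35
tcp_pos: [0.5119, -0.1713, 0.3744]
ee_rot: [-3.141, -0.0, 1.622]
ft_force: [-0.3, -0.3, 0.1]
gripper_width: 0.0853
gripper_force: 0.0
```

Run:
```python
from h import *
look('metal_can_mid',.130,'w5');look('jar_mid',.1);look('kraft_box_mid',.074);look('label_roll_mid',.045)
look('mark_1',.008)
cv2.imwrite('pics/scene1.png',cv2.resize(cam('scene')['color'][140:320,180:460],None,fx=2.5,fy=2.5))
```

```text
[ 0.5117 -0.1714  0.3738] [-3.1402e+00 -6.0000e-04  1.6217e+00]
metal_can_mid 0.77 [382.  59.  55.  54.]
((0.5860424637794495, -0.05015033483505249), 0.024124406278133392) ((0.5861561298370361, -0.049912601709365845), (0.04690921679139137, 0.047427862882614136), 5.896027088165283)
[ 0.5117 -0.1715  0.3735] [-3.1396e+00 -1.0000e-03  1.6215e+00]
jar_mid 0.58 [377. 131.  44.  43.]
((0.5909796357154846, -0.13635489344596863), 0.024273499846458435) ((0.5918389558792114, -0.13587240874767303), (0.045336879789829254, 0.047353848814964294), 49.413978576660156)
[ 0.5118 -0.1715  0.3738] [-3.1400e+00 -8.0000e-04  1.6215e+00]
kraft_box_mid 0.83 [370. 188.  43.  42.]
((0.5946919918060303, -0.22086812555789948), 0.03471525385975838) ((0.5949913263320923, -0.2201385200023651), (0.05104881152510643, 0.050123777240514755), 3.0318126678466797)
kraft_box_mid 0.27 [365. 237.  36.  36.]
[ 0.5119 -0.1714  0.3743] [-3.1407e+00 -4.0000e-04  1.6216e+00]
label_roll_mid 0.97 [471. 139.  39.  42.]
label_roll_mid 0.77 [365. 237.  35.  35.]
((0.5978356003761292, -0.3060142993927002), 0.026875045150518417) ((0.5991464257240295, -0.3052014410495758), (0.04948180913925171, 0.052695877850055695), 31.942712783813477)
[ 0.5119 -0.1714  0.3745] [-3.1411e+00 -3.0000e-04  1.6218e+00]
mark_1 0.7 [372.  67.  44.  47.]
((0.5864012837409973, -0.05087383836507797), 0.044442564249038696) ((0.5863626599311829, -0.05053425207734108), (0.06602323800325394, 0.06551595777273178), 3.0009334087371826)
mark_1 0.59 [369. 128.  48.  44.]
((0.5898846983909607, -0.13567931950092316), 0.04444151371717453) ((0.5903369784355164, -0.13580599427223206), (0.06606645882129669, 0.06591708958148956), 2.692251682281494)
mark_1 0.58 [364. 231.  43.  35.]
((0.5974301099777222, -0.30507731437683105), 0.04398034140467644) ((0.5987337231636047, -0.305819034576416), (0.06585925072431564, 0.06590084731578827), 3.0164401531219482)
```

View pics/w5.png

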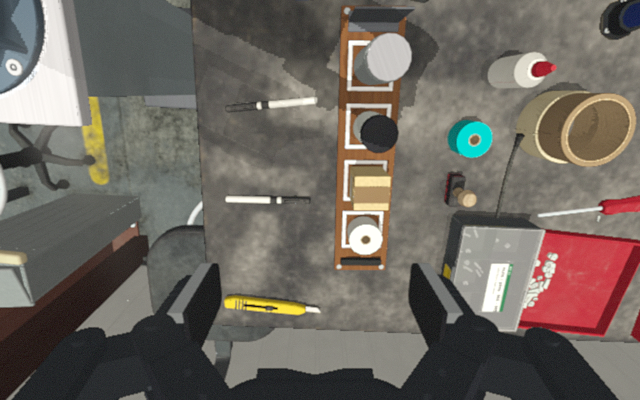

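View pics/scene1.png

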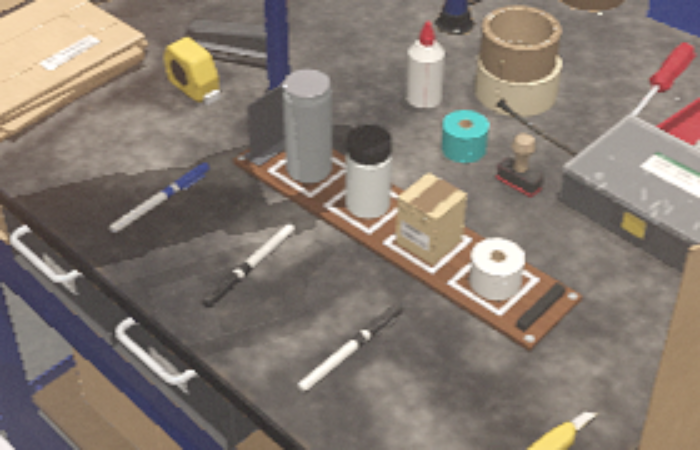

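All four stand upright on their squares within about 1–2 mm, can by the bookend down to the label roll at the far end; the turquoise roll has not been touched.

```bash
python3 -c "
from rig import env
print(env.finish_job())"
```

```text
the job is handed in; nothing more can be done
None
```

The job is handed in: can, jar, card box and label roll stand upright on marks 1 to 4 in height order from the bookend, each centred to about 2 mm, after about 26 s of the 96 s allowed.

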